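Twist the dust pot into the bench dust separator

ROBOT

A 6-joint arm with a two-finger parallel gripper is mounted at the origin on the work surface. World frame = base frame: x ahead of the robot, y to its left, z up, the work surface at z = 0. Lengths are in m, angles in rad, forces in N, time in s.
With the tool pointing down it reaches from about 0.35 to 0.725 m from the base axis. Payload 6 kg.
Tool frame: the origin (TCP) lies midway between the tips of the shut fingers; the grasp point (between the pads) lies 19 mm behind it; z points along the fingers, y is the line along which they close (so a half turn about z gives the same grasp; the last joint's range is limited). The gripper opens to 85 mm and grips with 20 to 120 N. Pads are 22 mm wide; open, the fingers measure 114 mm over their backs; the gripper's body (76 mm by 85 mm) begins 54 mm behind the grasp point. The pads swing forward as they close: fully open they stand 13 mm farther back than shut.
Start: joints at [-0.803, 0.04, 0.085, 0, -1.615, -0.334], TCP at [0.252, -0.544, 0.207] pointing down, gripper open.
Joint ranges: [-2.56, 2.56], [-1.29, 2.01], [-1.08, 1.49], [-3.29, 1.98], [-2.81, -0.18], [-2.99, 2.99]. Speed limits (rad/s): [2.57, 2.57, 3.01, 3.14, 3.14, 3.14].

INTERFACE

Orientations are given as [roll, pitch, yaw] about the fixed x, y, z axes, in that order (R = Rz(yaw) Ry(pitch) Rx(roll)).
In Python, from plant import manip gives the robot as it stands.
- The arm moves only by the shell command python3 -m handwheel 'ROWS'. ROWS is JSON, a list of rows, each a list of 7 numbers: the opening, from 0 (shut) to 1 (fully open), then the shift along the tool's x, y, z in m, then the turn, a rotation vector about the tool's x, y, z in units of 5 degrees (1.0 is 5 degrees). A call has 1 to 10 rows; each row shifts and turns the commanded pose from where the row before left it, along the tool's axes as they then stand; what a row does not reach is not made up. A row lasts 1/10 s, in which the tool goes at most 50 mm and 8.59 degrees, less where a joint would pass 70% of its speed; a pose out of reach is approached as far as the arm can. A call is refused whole if a number of a shift passes 0.05 or a number of a turn 1, either way. A call with a gripper value outside its range is refused whole. The fingers move at their own pace and stop on an object; the grip force is fixed at half the most. Time passes only in rows, so rows that do not move let the fingers close. It gives the time, the measured TCP pose, the force, the opening and the grip force at its end, in the units of the state.
- manip.get_state(): the state, without advancing time (a new reading comes with each control period).
- manip.capture(name): name is "side" or "top"; returns the picture (420x560x3 uint8, red, green, blue); there is no depth.
- manip.camera_model(name): a dict with "K" (3x3 intrinsics, pixels), "world_from_camera" (4x4, takes a point from camera to world coordinates). Camera axes: x right, y up, looking along -z (the intrinsics and any distortion apply to the point x, -y, -z); pixel columns grow to the right and rows downward; lengths in m; the calibration is good to about 2 mm. A picture is of the moment at which its call begins. camera_model takes no time and is no camera call.
- manip.job_done(): hands the job in; it is judged then, once.
Trained networks look in the newest picture that a camera, given by its name, has taken for a name from the list of things; names that differ only in an ending like _2 or _b are one class to them, and where a whole thing is asked for, a point or a joint stands for the part that bears it (a point fixed in the world has none). Each returns a list of dicts, best first, with "score" (0 to 1); they miss things now and then, are a little off and sometimes report something else, mostly with a low value. They report only what shows in the picture. A call takes as long as a camera call. They do not tell look-alikes from the thing itself.
- manip.masks_of(camera, target): "region" (420x560 bool, what is visible of it) and "pixel" ([column, row] in pixels, amid what is visible of it).
The state is a dict: "clock": time; "q": joint angles; "qd": joint speeds; "joint_torque": joint torques, N m; "ee_pos": TCP position; "ee_rot": TCP orientation; "ft_force": force on the tool from outside, world axes, zero at the start; "wrist_torque": the same for the moment, N m; "finger_gap": opening from 0.0 (shut) to 1.0 (fully open); "gripper_force": force on a finger pad.
Only numpy, scipy, OpenCV 4.12 (cv2) and the standard library are available. Lean on these libraries where they do the work, as an engineer would, in place of code of your own. Each camera call takes 0.05 s, during which the arm holds its last target. There are 200 camera calls.

TASK

The dust separator on the fossil bench needs its pot back. Take the steel pot with the narrow neck and two lugs by its handle, raise it from below into the separator's collar with the handle in line with the collar's thin fin, then twist it clockwise (seen from above) until the lugs come up to the stop and let go, so that it hangs level from its lugs. Leave the plain wide-mouthed dipper where it stands.

Things in the scene. Friction and masses are not known exactly. Their poses are not given: they have to be found in the camera images.
- pot_grip (a point): Grasp point on the dust pot's black flat-sided handle, a level bar 20 mm wide, 22 mm high, 50 to 175 mm from the pot's axis; this point is 140 mm out, 38 mm above the pot's underside. Axes: x from handle to pot axis, z up. Pot: steel body 84 mm across, 50 mm high, on it a neck 52 mm across (80 mm high in all); 0.14 to 0.23 kg, balances 30 mm from its axis towards the handle.
- pot_lugs (a point): Point on the pot's axis level with the undersides of its lugs: 140 mm along +x and 32 mm above pot_grip, 70 mm above the pot's underside; the neck ends 10 mm higher. Same axes. The two lugs, 6 mm thick, 13 mm wide, stick out of the neck along +x and -x to 44 mm from the axis, one on the handle's side.
- collar (a point): On the axis of the fixed separator's (310 mm tall) collar (114 mm across, open below), at its ledge tops, 170 mm up. Ledges 6 mm thick; opening 66 mm, lug gaps along its x. -x points out by the thin fin. Enter axes parallel (12 deg, 5 mm), lift pot_lugs 2 to 12 mm above this, turn clockwise: ledges carry from 40 deg, stop at 56 deg by a 30 mm boss; set down. No spring. Pillar behind.
- dipper_center (a point): Bystander that looks like the pot: a plain steel dipper, a straight cup 84 mm across and 64 mm high with a wide open mouth, no neck and no lugs, and the same black handle (same size and height, along -x). This point is the middle of the cup, 32 mm above the bench. It stays where it is.
Things that resemble listed ones, but are neither listed nor needed, are in the scene too. What is shaped like the part that bears pot_grip but yellow is not meant.

How it is judged:
On the way:
1. the pot's lugs have been raised through the gaps into the collar (z of pot_lugs in the frame of collar above -0.002 m and horizontal distance between pot_lugs and collar below 0.015 m), for 0.1 s.
At the end, for the whole second after the job is handed in: The pot hangs in the collar by its lugs: its axis within 12 mm of the collar's, lug undersides from 5 mm below to 8 mm above the ledge tops, turned at least 40 degrees from the entry direction, upright within about 10 degrees; the dipper is within 30 mm of where it stood (horizontal distance between pot_lugs and collar below 0.012 m and z of pot_lugs in the frame of collar between -0.005 and 0.008 m and angle between the x axis of pot_lugs and the x axis of collar, either way round above 0.7 rad and angle between pot_lugs's own z axis and vertical below 0.17 rad and distance of dipper_center from where it was at the start of the episode below 0.03 m); the robot touches nothing.
It fails at once if the plain dipper is pushed, lifted or knocked more than 30 mm (distance of dipper_center from where it was at the start of the episode above 0.03 m).
It also fails if it takes over 48 s, if anything falls off the work surface, if the arm or the gripper's body presses on something with over 40 N, if the wrist force passes 120 N, or if a joint passes its speed limit or range.

## Working session

There is one attempt and no reset: what is moved stays moved. The work goes in short steps, Python scripts to look and compute and a shell command to move; the robot and the scene stay as the last step left them, time stands still between calls to the robot, and variables do not carry over. Pictures are saved under pics/ and viewed, at most 10 in all, crops included, and the job is handed in when it is done.

```bash
mkdir -p pics
cat > h.py <<'E'
import numpy as np, cv2
from plant import manip
def ray(cam,px):
    m=manip.camera_model(cam);K=np.array(m["K"]);T=np.array(m["world_from_camera"])
    if any(k for k in m if k not in("K","world_from_camera")): pass
    d=np.linalg.inv(K)@[px[0],px[1],1.]; d=T[:3,:3]@[d[0],-d[1],-d[2]]
    return T[:3,3],d
def at_z(cam,px,z):
    o,d=ray(cam,px); return o+d*(z-o[2])/d[2]
def proj(cam,p):
    m=manip.camera_model(cam);K=np.array(m["K"]);T=np.linalg.inv(np.array(m["world_from_camera"]))
    c=T[:3,:3]@np.array(p)+T[:3,3]; u=K@[c[0],-c[1],-c[2]]; return u[:2]/u[2]
E
python3 - <<'E'
from h import *
for c in("top","side"):
    im=manip.capture(c); cv2.imwrite(f"pics/{c}0.png",im[:,:,::-1])
    m=manip.camera_model(c); print(c,m.keys(),np.round(m["K"],1).tolist(),np.round(m["world_from_camera"],3).tolist())
    for t in("pot_grip","dipper_center"):
        for r in manip.masks_of(c,t):
            print(t,round(r["score"],2),r["pixel"],r["region"].sum())
s=manip.get_state();print(s["ee_pos"],s["ee_rot"],s["clock"])
E
```

```text
top dict_keys(['K', 'world_from_camera']) [[454.4, 0.0, 273.7], [0.0, 454.4, 211.1], [0.0, 0.0, 1.0]] [[0.005, 0.983, -0.182, 0.202], [-1.0, 0.006, 0.005, -0.086], [0.006, 0.182, 0.983, 1.398], [0.0, 0.0, 0.0, 1.0]]
pot_grip 0.72 [319.4, 159.4] 954
pot_grip 0.69 [396.7, 299.9] 594
dipper_center 0.93 [159.0, 157.9] 1039
dipper_center 0.39 [245.9, 122.1] 3606
side dict_keys(['K', 'world_from_camera']) [[469.2, 0.0, 281.7], [0.0, 469.2, 201.2], [0.0, 0.0, 1.0]] [[-0.998, 0.054, -0.039, 0.378], [-0.066, -0.754, 0.653, 0.615], [0.005, 0.655, 0.756, 0.933], [0.0, 0.0, 0.0, 1.0]]
pot_grip 0.7 [217.9, 178.3] 907
pot_grip 0.68 [362.0, 134.8] 1114
dipper_center 0.82 [170.8, 356.3] 2742
[ 0.25217583 -0.54430085  0.2068239 ] [ 3.14094290e+00 -1.12711359e-04 -2.70774608e+00] 0.3
```

View pics/top0.png

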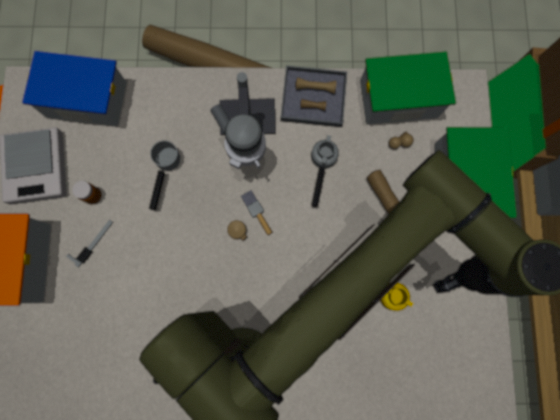

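View pics/side0.png

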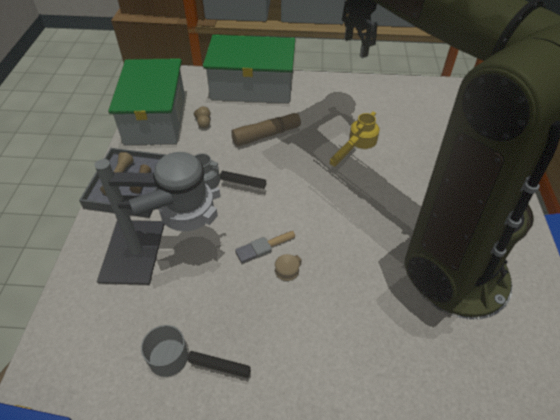

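Top view: the candidates are a steel necked pot at (324,153) with its handle end at (317,205), a yellow look-alike at (397,296), and the plain dipper at (165,155) with its handle end at (155,208). The separator is at (245,135). I choose the steel necked pot. In the side view the pot is partly hidden behind the separator, with its handle at (243,180).

Run:
```python
from h import *
t=cv2.imread("pics/top0.png");s=cv2.imread("pics/side0.png")
a=cv2.resize(t[65:215,205:355],(400,400),interpolation=3)
b=cv2.resize(s[140:290,130:280],(400,400),interpolation=3)
m=np.hstack([a,b]);m=cv2.convertScaleAbs(m,alpha=1.6)
cv2.imwrite("pics/crop1.png",m)
for c in("top",):
    for r in manip.masks_of(c,"pot_grip")[:1]:
        reg=r["region"]; ys,xs=np.nonzero(reg); print(xs.min(),xs.max(),ys.min(),ys.max())
        # black handle pixels
        im=t.max(2); d=reg&(im<60); ys,xs=np.nonzero(d); print(len(xs))
        w=at_z(c,(xs.mean(),ys.mean()),.049)
        P=np.array([at_z(c,p,.049)[:2] for p in zip(xs,ys)]); mu=P.mean(0); u=np.linalg.svd(P-mu)[2][0]; e=(P-mu)@u
        print("handle centre",mu,"dir",u,np.degrees(np.arctan2(u[1],u[0])),"ends",mu+u*e.min(),mu+u*e.max())
        ys,xs=np.nonzero(reg&(im>=60)&(np.arange(420)[:,None]<172)); print("body px mean",xs.mean(),ys.mean(),at_z(c,(xs.mean(),ys.mean()),.05))
```

```text
310 338 135 207
336
handle centre [ 0.56145011 -0.23449256] dir [-0.9785336   0.20608732] 168.10684279356252 ends [ 0.6713506  -0.25763851] [ 0.46774003 -0.21475643]
body px mean 324.095406360424 153.1007067137809 [ 0.63504606 -0.24782719  0.05      ]
```

View pics/crop1.png

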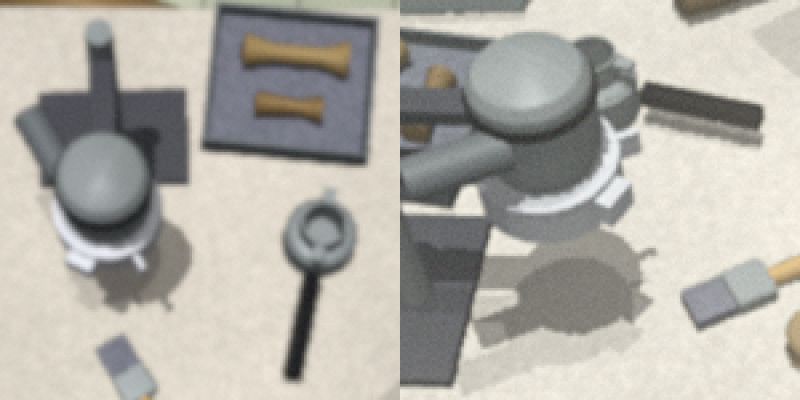

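Run:
```python
from h import *
from scipy.optimize import least_squares
# tri: fin tip-top and rough ring obs
f=lambda cx,cy:(205+cx/2.667,65+cy/2.667)
g=lambda cx,cy:(130+(cx-400)/2.667,140+cy/2.667)
def tri(a,b):
    r=least_squares(lambda p:np.r_[proj("top",p)-a,proj("side",p)-b],[.6,0,.18]);return r.x,r.cost
print("fin",tri(f(140,262),g(628,140)),"boss",tri(f(80,260),g(613,193)))
# fit ring extents: top left/right/bottom, side right/bottom
th=np.linspace(0,2*np.pi,181)
def ring(cam,p,r=.057): return np.array([proj(cam,(p[0]+r*np.cos(t),p[1]+r*np.sin(t),p[2])) for t in th])
def res(p):
    T=ring("top",p);S=ring("side",p)
    return [T[:,0].min()-f(50,0)[0],T[:,0].max()-f(160,0)[0],T[:,1].max()-f(0,260)[1],S[:,0].max()-g(622,0)[0]]
r=least_squares(res,[.61,-.03,.2]);print("ring",r.x,r.fun)
p=r.x
out=[]
for cam,(x0,y0) in(("top",(210,105)),("side",(150,150))):
    im=cv2.imread(f"pics/{cam}0.png")[y0:y0+80,x0:x0+80]; im=cv2.convertScaleAbs(cv2.resize(im,(400,400),interpolation=2),alpha=1.6)
    for z,c in((p[2],(0,0,255)),(p[2]-.03,(0,200,0))):
        pts=((ring(cam,(p[0],p[1],z))-[x0,y0]+.5)*5).astype(int); cv2.polylines(im,[pts],True,c,1)
    out.append(im)
cv2.imwrite("pics/crop2.png",np.hstack(out))
```

```text
fin (array([ 0.56082991, -0.04671576,  0.1844168 ]), np.float64(0.026249497374769372)) boss (array([0.56131723, 0.01492622, 0.19176777]), np.float64(0.01636675593755116))Traceback (most recent call last):
  File "<stdin>", line 15, in <module>
    return func(*args, **kwargs)
    result = trf(vector_fun.fun, vector_fun.jac, x0, f0, J0, lb, ub, ftol, xtol,
                 gtol, max_nfev, x_scale, loss_function, tr_solver,
                 tr_options.copy(), verbose, callback=callback_wrapped)
    return trf_no_bounds(
        fun, jac, x0, f0, J0, ftol, xtol, gtol, max_nfev, x_scale,
        loss_function, tr_solver, tr_options, verbose, callback=callback)
    J = jac(x)
    self._update_jac()
    ~~~~~~~~~~~~~~~~^^
    self.J = self.jac_wrapped(xp_copy(self.x), f0=self.f)
             ~~~~~~~~~~~~~~~~^^^^^^^^^^^^^^^^^^^^^^^^^^^^
    J, dct = approx_derivative(
             ~~~~~~~~~~~~~~~~~^
        self.fun,
        ^^^^^^^^^
    ...<2 lines>...
        **self.finite_diff_options,
        ^^^^^^^^^^^^^^^^^^^^^^^^^^^
    )
    ^
    J, _nfev = _dense_difference(fun_wrapped, x0, f0, 
[... 167 characters left out ...]
                          mf)
                             ^^^
    df = [f_eval - f0 for f_eval in f_evals]
                                    ^^^^^^^
    f = np.atleast_1d(self.fun(x, *self.args, **self.kwargs))
                      ~~~~~~~~^^^^^^^^^^^^^^^^^^^^^^^^^^^^^^
    return np.atleast_1d(self.fun(x))
                         ~~~~~~~~^^^
    return self.f(x, *self.args, **self.kwargs)
           ~~~~~~^^^^^^^^^^^^^^^^^^^^^^^^^^^^^^
  File "<stdin>", line 13, in res
  File "<stdin>", line 11, in ring
  File "h.py", line 11, in proj
    m=manip.camera_model(cam);K=np.array(m["K"]);T=np.linalg.inv(np.array(m["world_from_camera"]))
ValueError: time passes only in moves, steps and waits
```

```bash
python3 -m handwheel '[[1,-0.036,0.019,0,0,0,0],[1,-0.036,0.019,0,0,0,0],[1,-0.036,0.019,0,0,0,0],[1,-0.036,0.019,0,0,0,0],[1,-0.036,0.019,0,0,0,0],[1,-0.036,0.019,0,0,0,0],[1,-0.036,0.019,0,0,0,0],[1,-0.036,0.019,0,0,0,0],[1,-0.036,0.019,0,0,0,0],[1,-0.036,0.019,0,0,0,0]]'
python3 -m handwheel '[[1,0,0,0.01,0,0,1],[1,0,0,0.01,0,0,1],[1,0,0,0.01,0,0,1],[1,0,0,0.01,0,0,1],[1,0,0,0.01,0,0,1],[1,0,0,0.01,0,0,1],[1,0,0,0.01,0,0,1],[1,0,0,0.01,0,0,0.3],[1,0,0,0,0,0,0]]'
sed -i 's/manip.camera_model(cam)/CM[cam]/' h.py; sed -i '2a CM={c:manip.camera_model(c) for c in ("top","side")}' h.py
python3 - <<'E'
from h import *
from scipy.optimize import least_squares
f=lambda cx,cy:(205+cx/2.667,65+cy/2.667)
g=lambda cx,cy:(130+(cx-400)/2.667,140+cy/2.667)
th=np.linspace(0,2*np.pi,181)
def ring(cam,p,r=.057): return np.array([proj(cam,(p[0]+r*np.cos(t),p[1]+r*np.sin(t),p[2])) for t in th])
def res(p):
    T=ring("top",p);S=ring("side",p)
    return [T[:,0].min()-f(50,0)[0],T[:,0].max()-f(160,0)[0],T[:,1].max()-f(0,260)[1],S[:,0].max()-g(622,0)[0]]
r=least_squares(res,[.61,-.03,.2]);print("ring",r.x,r.fun)
p=r.x
out=[]
for cam,(x0,y0) in(("top",(210,105)),("side",(150,150))):
    im=cv2.imread(f"pics/{cam}0.png")[y0:y0+80,x0:x0+80]; im=cv2.convertScaleAbs(cv2.resize(im,(400,400),interpolation=2),alpha=1.6)
    for z,c in((p[2],(0,0,255)),(p[2]-.03,(0,200,0))):
        pts=((ring(cam,(p[0],p[1],z))-[x0,y0]+.5)*5).astype(int); cv2.polylines(im,[pts],True,c,1)
    out.append(im)
cv2.imwrite("pics/crop2.png",np.hstack(out))
E
```

```text
clock: 1.35
ee_pos: [0.4998, -0.2191, 0.2074]
ee_rot: [-3.141, 0.001, -2.708]
ft_force: [0.0, -0.7, 0.5]
finger_gap: 1.001
gripper_force: 0.0
clock: 2.25
ee_pos: [0.4982, -0.2204, 0.1254]
ee_rot: [3.141, -0.003, 2.939]
ft_force: [-0.3, 0.7, -0.3]
finger_gap: 1.004
gripper_force: 0.0
ring [ 0.61567067 -0.01040919  0.19955704] [-0.0559312   0.06024546  0.02698472 -0.02063914]
```

View pics/crop2.png

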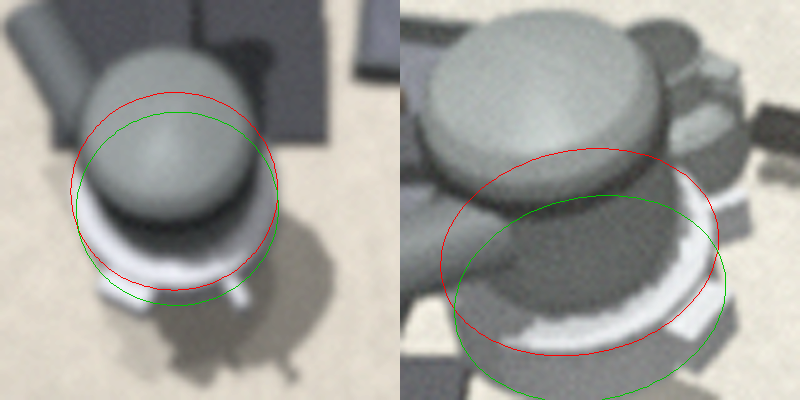

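The red ring (radius 57 mm, z about 0.20) lies on the collar's top edge in both views, so its axis is at about (0.616, -0.010). The thin fin is at top crop (242,302) and the boss at (122,304). The fin is on the robot's side to the right and the boss is clockwise of it.

Run:
```python
from h import *
from scipy.optimize import least_squares
f=lambda cx,cy:np.array((210+cx/5-.5,105+cy/5-.5)); g=lambda cx,cy:np.array((150+(cx-400)/5-.5,150+cy/5-.5))
A=np.array([.6157,-.0104])
for n,a,b in(("fin",f(243,303),g(746,194)),("boss",f(122,304),g(715,317))):
    r=least_squares(lambda p:np.r_[proj("top",p)-a,proj("side",p)-b],[.6,0,.18]);d=r.x[:2]-A
    print(n,r.x,r.cost,np.degrees(np.arctan2(-d[1],-d[0])),np.hypot(*d))
for z in(.18,.19,.195):
    for q in((225,272),(243,303)):
        d=at_z("top",f(*q),z)[:2]-A;print(z,q,np.degrees(np.arctan2(-d[1],-d[0])),np.hypot(*d))
# pot now
im=manip.capture("top");cv2.imwrite("pics/top1.png",im[:,:,::-1])
im=manip.capture("side");cv2.imwrite("pics/side1.png",im[:,:,::-1])
a=cv2.resize(cv2.imread("pics/top1.png")[120:220,270:370],(400,400),interpolation=2)
b=cv2.resize(cv2.imread("pics/side1.png")[120:220,190:290],(400,400),interpolation=2)
for p,c in(((.637,-.249,.08),(0,0,255)),((.5,-.22,.049),(0,255,0)),((.466,-.213,.049),(255,0,0))):
    for k,(i,cam,o) in enumerate(((a,"top",(270,120)),(b,"side",(190,120)))):
        q=((proj(cam,p)-o+.5)*4).astype(int);cv2.circle(i,tuple(map(int,q)),3,c,-1)
for r,z in((.026,.08),(.042,.05)):
  for i,cam,o in((a,"top",(270,120)),(b,"side",(190,120))):
    q=np.array([(proj(cam,(.637+r*np.cos(t),-.249+r*np.sin(t),z))-o+.5)*4 for t in np.linspace(0,6.283,60)]).astype(int);cv2.polylines(i,[q],True,(0,255,255),1)
cv2.imwrite("pics/crop3.png",cv2.convertScaleAbs(np.hstack([a,b]),alpha=1.5))
```

```text
fin [ 0.55276946 -0.0488417   0.19588871] 0.0010107556343257288 31.41905913506881 0.07374291269400891
boss [0.5544285  0.01755829 0.19345068] 0.40499577666928865 -24.52729255754573 0.06734881069118254
0.18 (225, 272) 34.34508682039288 0.04913872210104658
0.18 (243, 303) 33.01418839073618 0.06963717734656685
0.19 (225, 272) 32.79643709294517 0.051911875121823915
0.19 (243, 303) 31.960265124927673 0.07226697627300276
0.195 (225, 272) 32.082789163950125 0.053311561204961874
0.195 (243, 303) 31.4616343483595 0.07359055287059896
```

View pics/crop3.png

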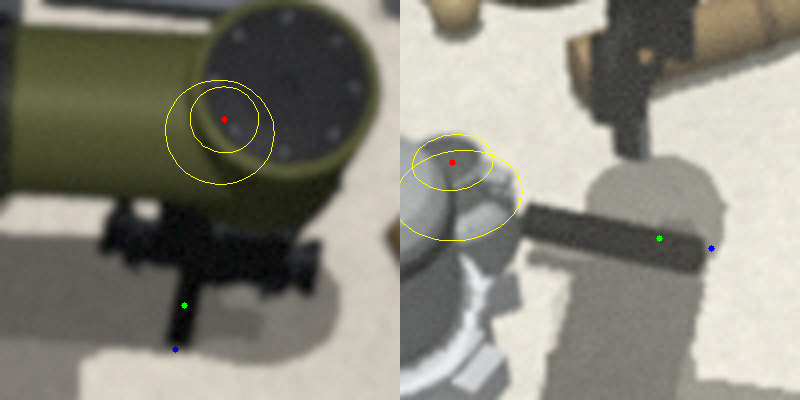

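The green and blue marks lie on the handle, at top (184,305) and (176,348), and the fingers straddle it. The pot pose is confirmed. Collar yaw is about 31.5°, with the boss 56° clockwise of the fin. I now descend and grip.

```bash
python3 -m handwheel '[[1,0,0,0.03,0,0,0],[1,0,0,0.03,0,0,0],[1,0,0,0.025,0,0,0],[1,0,0,0.02,0,0,0],[1,0,0,0,0,0,0],[1,0,0,0,0,0,0]]'
python3 -m handwheel '[[0,0,0,0,0,0,0],[0,0,0,0,0,0,0],[0,0,0,0,0,0,0],[0,0,0,0,0,0,0],[0,0,0,0,0,0,0],[0,0,0,0,0,0,0],[0,0,0,0,0,0,0],[0,0,0,0,0,0,0]]'
```

```text
clock: 2.95
ee_pos: [0.4995, -0.221, 0.0234]
ee_rot: [-3.141, 0.001, 2.939]
ft_force: [0.0, -0.3, -0.1]
finger_gap: 1.006
gripper_force: 0.0
clock: 3.75
ee_pos: [0.4989, -0.2207, 0.0222]
ee_rot: [-3.142, -0.0, 2.938]
ft_force: [-1.1, -0.5, 0.8]
finger_gap: 0.195
gripper_force: 58.6
```

```bash
python3 -m handwheel '[[0,0,0,-0.01,0,0,0],[0,0,0,-0.014,0,0,0],[0,0,0,-0.014,0,0,0],[0,0,0,0,0,0,0],[0,0,0,0,0,0,0]]'
python3 -m handwheel '[[0,-0.01,-0.03,0,0,0,-0.5],[0,-0.01,-0.03,0,0,0,-1],[0,-0.01,-0.03,0,0,0,-1],[0,0,0,0,0,0,0],[0,0,0,0,0,0,0]]'
python3 - <<'E'
from h import *
im=manip.capture("side");cv2.imwrite("pics/side2.png",im[:,:,::-1])
s=manip.get_state();p=s["ee_pos"];yaw=s["ee_rot"][2]+np.pi;u=np.array([np.cos(yaw),np.sin(yaw)]);print(p,np.degrees(yaw))
a=p[:2]+.1435*u; dz=p[2]-.022
im=cv2.imread("pics/side2.png");x0,y0=150,110
b=cv2.resize(im[y0:y0+150,x0:x0+200],(800,600),interpolation=2)
for r,z in((.026,.08),(.042,.05),(.042,0)):
    q=np.array([(proj("side",(a[0]+r*np.cos(t),a[1]+r*np.sin(t),z+dz))-(x0,y0)+.5)*4 for t in np.linspace(0,6.283,60)]).astype(int);cv2.polylines(b,[q],True,(0,255,255),1)
for l in(-.044,.044,-.175):
    q=((proj("side",(a[0]+l*u[0],a[1]+l*u[1],(.049 if l<-.1 else .073)+dz))-(x0,y0)+.5)*4).astype(int);cv2.circle(b,tuple(map(int,q)),3,(0,0,255),-1)
cv2.imwrite("pics/crop4.png",cv2.convertScaleAbs(b,alpha=1.4))
E
```

```text
clock: 4.25
ee_pos: [0.4993, -0.2205, 0.0607]
ee_rot: [3.141, 0.001, 2.938]
ft_force: [-0.1, -0.1, -2.3]
finger_gap: 0.194
gripper_force: 58.9
clock: 4.75
ee_pos: [0.5149, -0.3142, 0.0588]
ee_rot: [3.141, -0.002, -3.129]
ft_force: [0.6, 0.4, -2.7]
finger_gap: 0.187
gripper_force: 59.0
[ 0.51503041 -0.31363809  0.05911537] 0.7884515173048366
```

View pics/crop4.png

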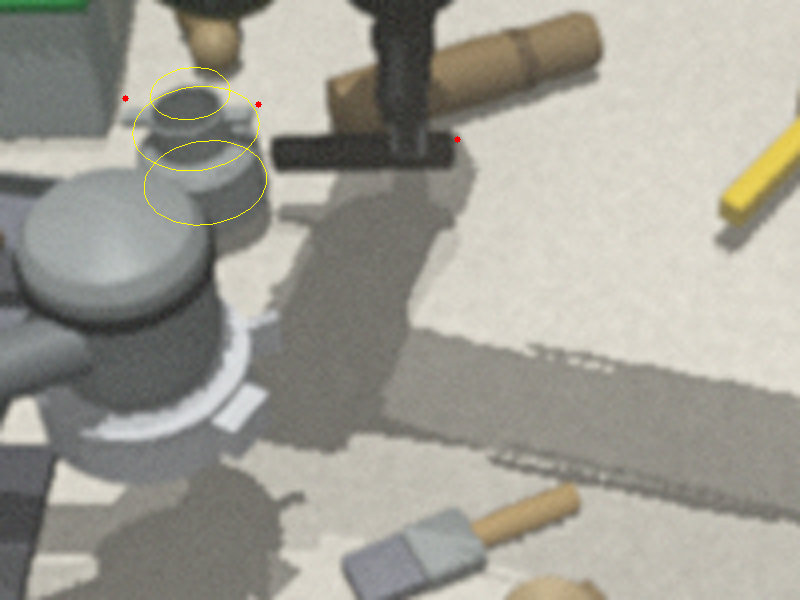

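The pot is held clear of the bench. The observed neck rim centre is at (190,108), against a predicted (190,93), while the handle end matches, which suggests a droop or a yaw offset. I'll fit both.

```bash
cat > fit.py <<'E'
from h import *
from scipy.optimize import least_squares
from scipy.spatial.transform import Rotation as R
def pot(p,yaw,par):
    # par: dist grip-axis, yaw off, droop(+ pot down), roll, handle height above TCP
    d,dy,dr,ro=par; g=np.array(p)+[0,0,.016]  # handle centre z at grip
    M=R.from_euler("ZYX",[yaw+dy,dr,ro]).as_matrix()
    return lambda x,y,z: g+M@np.array([d+x,y,z-.038])
E
python3 - <<'E'
from fit import *
s=manip.get_state();p=s["ee_pos"];yaw=s["ee_rot"][2]+np.pi
c=lambda a,b:np.array((150+a/4-.5,110+b/4-.5))
obs=[((0,0,.08),c(190,108)),((-.044,0,.076),c(253,111)),((.044,0,.076),c(124,113)),((-.175,0,.049),c(455,137)),((-.05,0,.049),c(273,138))]
def res(q):
    f=pot(p,yaw,q); return np.r_[np.concatenate([proj("side",f(*o))-u for o,u in obs]),(q[0]-.1435)/.004,q[1]/.05,q[3]/.05]
r=least_squares(res,[.1435,0,0,0]);print(r.x[0],np.degrees(r.x[1:]),np.round(r.fun,1))
print(s["wrist_torque"],s["ft_force"])
cam=manip.capture("top");cv2.imwrite("pics/top2.png",cam[:,:,::-1])
for m in manip.masks_of("top","pot_grip"): print(m["score"],m["pixel"],m["region"].sum())
E
```

```text
0.14342572598005765 [-0.28159431  4.90387799 -0.4996399 ] [-0.4 -0.2  0.4 -0.2  0.3  0.   0.1 -0.2 -0.5  0.6 -0.  -0.1 -0.2]
[0.03142956 0.25595179 0.0247817 ] [ 0.24931122  0.20914619 -1.79843775]
0.86 [386.3, 291.2] 943
0.58 [348.9, 194.5] 66
```

Droop is 4.9° with the yaw fine, so I will tilt the tool to level the pot. First I bring it under the collar.

```bash
python3 -m handwheel '[[0,0.003,0.028,0,0,0,0],[0,0.003,0.04,0,0,0,0],[0,0.003,0.04,0,0,0,0],[0,0.003,0.04,0,0,0,0],[0,0.003,0.04,0,0,0,0],[0,0.003,0.04,0,0,0,0]]'
python3 -m handwheel '[[0,0,0,0,0,0,-0.9],[0,0,0,0,0,0,-0.9],[0,0,0,0,0,0,-0.9],[0,0,0,0,0,0,-0.9],[0,0,0,0,0,0,-0.9],[0,0,0,0,0,0,-0.9],[0,0,0,0,0,0,-0.74],[0,0,0,0,-0.5,0],[0,0,0,0,0,-0.48,0]]' | tail -7
python3 -m handwheel '[[0,0,0,0,0,0,0]]'
```

```text
clock: 5.5
ee_pos: [0.4937, -0.084, 0.0605]
ee_rot: [3.141, 0.001, -3.126]
ft_force: [0.8, 0.9, -2.3]
finger_gap: 0.192
gripper_force: 59.0
clock: 5.6
ee_pos: [0.494, -0.0818, 0.0607]
ee_rot: [3.14, 0.002, -3.121]
ft_force: [0.1, -0.0, -2.7]
finger_gap: 0.191
gripper_force: 59.1schema error: expected 7 numbers
```

```bash
python3 -m handwheel '[[0,0,0,0,0,0,-0.8],[0,0,0,0,0,0,-0.9],[0,0,0,0,0,0,-0.9],[0,0,0,0,0,0,-0.9],[0,0,0,0,0,0,-0.9],[0,0,0,0,0,0,-0.9],[0,0,0,0,0,0,-0.76],[0,0,0,0,0,-0.5,0],[0,0,0,0,0,-0.48,0],[0,0,0,0,0,0,0]]'
python3 - <<'E'
from fit import *
im=manip.capture("side");cv2.imwrite("pics/side3.png",im[:,:,::-1])
s=manip.get_state();p=s["ee_pos"];M=R.from_euler("xyz",s["ee_rot"]).as_matrix()
print(p,np.round(M,3).tolist())
def mk(d,dr,dy=0):
    # pot frame: x=-tool x, z=-tool z, then extra droop dr
    B=np.c_[-M[:,0],M[:,1],-M[:,2]]@R.from_euler("ZY",[dy,dr]).as_matrix()
    g=p-M[:,2]*.016
    return lambda x,y,z:g+B@np.array([d+x,y,z-.038])
f=mk(.1434,np.radians(4.9)); l=f(0,0,.07);a=f(0,0,.08)-f(0,0,0);h=f(0,0,0)-f(-.1,0,0)
print("lugs",l,"axis tilt",a/.08,"yaw",np.degrees(np.arctan2(h[1],h[0])))
x0,y0=140,150
b=cv2.resize(cv2.imread("pics/side3.png")[y0:y0+120,x0:x0+160],(800,600),interpolation=2)
for r,z in((.042,.05),(.042,0)):
    q=np.array([(proj("side",f(r*np.cos(t),r*np.sin(t),z))-(x0,y0)+.5)*5 for t in np.linspace(0,6.283,60)]).astype(int);cv2.polylines(b,[q],True,(0,255,255),1)
q=np.array([(proj("side",f(x,y,.049))-(x0,y0)+.5)*5 for x,y in((-.05,.01),(-.175,.01),(-.175,-.01),(-.05,-.01))]).astype(int);cv2.polylines(b,[q],True,(0,0,255),1)
q=np.array([(proj("side",(.6157+.057*np.cos(t),-.0104+.057*np.sin(t),.1996))-(x0,y0)+.5)*5 for t in np.linspace(0,6.283,60)]).astype(int);cv2.polylines(b,[q],True,(0,255,0),1)
cv2.imwrite("pics/crop5.png",cv2.convertScaleAbs(b,alpha=1.5))
E
```

```text
clock: 6.6
ee_pos: [0.4938, -0.0862, 0.0606]
ee_rot: [-3.141, 0.087, -2.598]
ft_force: [-0.4, -0.4, -1.5]
finger_gap: 0.192
gripper_force: 59.3
[ 0.49392826 -0.08622923  0.06070368] [[-0.853, -0.517, 0.074], [-0.515, 0.856, 0.044], [-0.086, -0.0, -0.996]]
lugs [ 0.61544469 -0.0127537   0.10873453] axis tilt [-7.09977808e-04 -4.13454631e-05  9.99999747e-01] yaw 31.1530492463454
```

View pics/crop5.png

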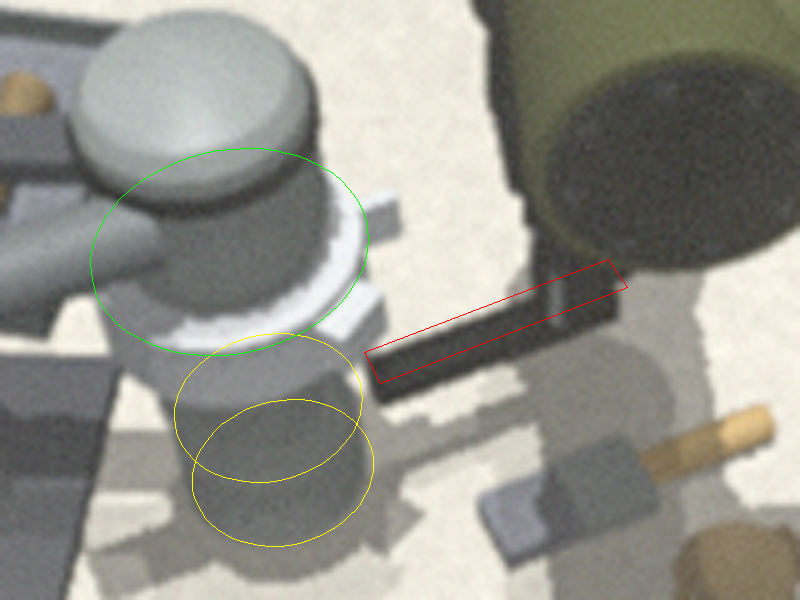

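The overlay agrees within about 2 mm: handle near end (368,352), body right edge at x≈372. The pot is level under the collar, so I make a small correction and raise it.

```bash
python3 -m handwheel '[[0,-0.002,0.002,-0.01,0,0,0],[0,-0.001,0,-0.015,0,0,0],[0,-0.001,0,-0.015,0,0,0],[0,0,0,0,0,0,0]]'
python3 -m handwheel '[[0,-0.0004,0,-0.005,0,0,0],[0,-0.0004,0,-0.005,0,0,0],[0,-0.0004,0,-0.005,0,0,0],[0,-0.0004,0,-0.005,0,0,0],[0,-0.0004,0,-0.005,0,0,0],[0,-0.0002,0,-0.003,0,0,0],[0,0,0,0,0,0,0],[0,0,0,0,0,0,0]]'
```

```text
clock: 7.05
ee_pos: [0.4957, -0.0842, 0.1043]
ee_rot: [-3.139, 0.09, -2.597]
ft_force: [1.0, 0.5, -1.2]
finger_gap: 0.19
gripper_force: 59.7
clock: 7.85
ee_pos: [0.4935, -0.0843, 0.1283]
ee_rot: [3.141, 0.085, -2.598]
ft_force: [0.2, -0.4, -2.0]
finger_gap: 0.192
gripper_force: 59.1
```

Raised with no contact; the lugs are about 6 mm above the ledges. Next is the clockwise twist about the collar axis, 4° per row.

```bash
python3 -m handwheel '[[0,-0.0003,0.005,0,0.034,0,0.4],[0,-0.0003,0.01,0,0.069,0,0.797],[0,-0.0003,0.01,0,0.069,0,0.797],[0,-0.0003,0.01,0,0.069,0,0.797],[0,0,0,0,0,0,0]]'
python3 -m handwheel '[[0,-0.0003,0.01,0,0.069,0,0.797],[0,-0.0003,0.01,0,0.069,0,0.797],[0,-0.0003,0.01,0,0.069,0,0.797],[0,-0.0003,0.01,0,0.069,0,0.797],[0,-0.0003,0.01,0,0.069,0,0.797],[0,-0.0003,0.01,0,0.069,0,0.797],[0,0,0,0,0,0,0],[0,0,0,0,0,0,0]]'
```

```text
clock: 8.35
ee_pos: [0.4789, -0.0516, 0.1283]
ee_rot: [3.141, 0.085, -2.842]
ft_force: [-0.3, 0.5, -1.8]
finger_gap: 0.194
gripper_force: 59.2
clock: 9.15
ee_pos: [0.4736, 0.0068, 0.1285]
ee_rot: [-3.141, 0.085, 3.025]
ft_force: [-0.8, 0.6, -1.3]
finger_gap: 0.191
gripper_force: 59.2
```

```bash
python3 -m handwheel '[[0,-0.0003,0.01,0,0.069,0,0.797],[0,-0.0003,0.01,0,0.069,0,0.797],[0,-0.0003,0.01,0,0.069,0,0.797],[0,0,0,0,0,0,0],[0,0,0,0,0,0,0]]'
python3 - <<'E'
from fit import *
im=manip.capture("side");cv2.imwrite("pics/side4.png",im[:,:,::-1])
s=manip.get_state();p=s["ee_pos"];M=R.from_euler("xyz",s["ee_rot"]).as_matrix()
B=np.c_[-M[:,0],M[:,1],-M[:,2]]@R.from_euler("Y",[np.radians(4.9)]).as_matrix()[0]
g=p-M[:,2]*.016; f=lambda x,y,z:g+B@np.array([.1434+x,y,z-.038])
print(np.round(M,3).tolist(),"lugs",f(0,0,.07),"tilt",B[:,2],"yaw",np.degrees(np.arctan2(B[1,0],B[0,0])),s["wrist_torque"])
x0,y0=140,150
b=cv2.resize(im[y0:y0+120,x0:x0+160,::-1],(800,600),interpolation=2)
q=np.array([(proj("side",f(x,y,.049))-(x0,y0)+.5)*5 for x,y in((-.05,.01),(-.175,.01),(-.175,-.01),(-.05,-.01))]).astype(int);cv2.polylines(b,[q],True,(0,0,255),1)
q=np.array([(proj("side",f(.042*np.cos(t),.042*np.sin(t),0))-(x0,y0)+.5)*5 for t in np.linspace(0,6.283,60)]).astype(int);cv2.polylines(b,[q],True,(0,255,255),1)
cv2.imwrite("pics/crop6.png",cv2.convertScaleAbs(b,alpha=1.5))
E
```

```text
clock: 9.65
ee_pos: [0.4801, 0.0358, 0.1286]
ee_rot: [-3.141, 0.085, 2.815]
ft_force: [-0.5, 0.4, -1.6]
finger_gap: 0.196
gripper_force: 59.2
[[-0.943, 0.322, 0.081], [0.32, 0.947, -0.028], [-0.085, -0.001, -0.996]] lugs [ 0.61457765 -0.00997373  0.17666288] tilt [2.53714834e-04 6.32225602e-04 9.99999768e-01] yaw -18.753763743114167 [ 0.18399822  0.50272007 -0.01705941]
```

View pics/crop6.png

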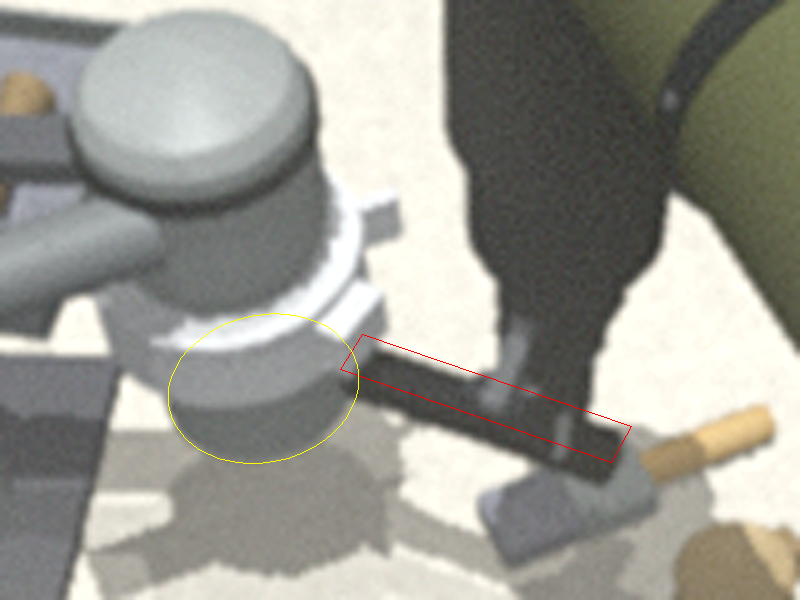

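Turned 50°, and the handle matches the prediction. I turn a little more, then set it down.

```bash
python3 -m handwheel '[[0,-0.0003,0.01,0,0.069,0,0.797],[0,0,0,0,0,0,0],[0,0.0002,0,0.003,0,0,0],[0,0.0002,0,0.002,0,0,0],[0,0,0,0,0,0,0],[0,0,0,0,0,0,0]]'
python3 -m handwheel '[[0,0.0001,0,0.001,0,0,0],[0,0,0,0,0,0,0],[0,0,0,0,0,0,0]]'
python3 -m handwheel '[[0,0.0001,0,0.001,0,0,0],[0,0,0,0,0,0,0],[0,0,0,0,0,0,0]]'
```

```text
clock: 10.3
ee_pos: [0.4836, 0.0453, 0.1237]
ee_rot: [-3.141, 0.086, 2.743]
ft_force: [-0.6, 0.6, -1.6]
finger_gap: 0.189
gripper_force: 59.4
clock: 10.6
ee_pos: [0.4837, 0.0455, 0.1228]
ee_rot: [-3.141, 0.086, 2.743]
ft_force: [-0.1, 0.7, -1.5]
finger_gap: 0.195
gripper_force: 59.5
clock: 10.9
ee_pos: [0.4837, 0.0456, 0.1218]
ee_rot: [-3.141, 0.086, 2.743]
ft_force: [1.2, -1.2, -0.9]
finger_gap: 0.19
gripper_force: 59.6
```

Contact is starting (lugs at about 0.170), so I lower a bit more.

```bash
python3 -m handwheel '[[0,0.0001,0,0.001,0,0,0],[0,0,0,0,0,0,0],[0,0,0,0,0,0,0]]'
python3 -m handwheel '[[0,0.0001,0,0.001,0,0,0],[0,0,0,0,0,0,0],[0,0,0,0,0,0,0]]'
```

```text
clock: 11.2
ee_pos: [0.4836, 0.0455, 0.1208]
ee_rot: [-3.141, 0.086, 2.743]
ft_force: [0.5, -0.7, -2.2]
finger_gap: 0.192
gripper_force: 59.7
clock: 11.5
ee_pos: [0.4838, 0.0455, 0.1199]
ee_rot: [-3.141, 0.086, 2.743]
ft_force: [2.1, -0.6, -1.0]
finger_gap: 0.191
gripper_force: 60.0
```

```bash
python3 -m handwheel '[[0,0.0001,0,0.001,0,0,0],[0,0,0,0,0,0,0],[0,0,0,0,0,0,0]]'
python3 -m handwheel '[[0,0.0001,0,0.001,0,0,0],[0,0,0,0,0,0,0],[0,0,0,0,0,0,0]]'
python3 - <<'E'
from fit import *
s=manip.get_state();print(s["wrist_torque"],s["ft_force"],s["ee_pos"])
im=manip.capture("side");cv2.imwrite("pics/side5.png",im[:,:,::-1])
p=s["ee_pos"];M=R.from_euler("xyz",s["ee_rot"]).as_matrix()
B=np.c_[-M[:,0],M[:,1],-M[:,2]]@R.from_euler("Y",[np.radians(4.9)]).as_matrix()[0]
g=p-M[:,2]*.016; f=lambda x,y,z:g+B@np.array([.1434+x,y,z-.038])
print("lugs",f(0,0,.07),"yaw",np.degrees(np.arctan2(B[1,0],B[0,0])))
E
```

```text
clock: 11.8
ee_pos: [0.4837, 0.0456, 0.1188]
ee_rot: [-3.141, 0.086, 2.743]
ft_force: [0.8, -0.4, -0.3]
finger_gap: 0.19
gripper_force: 60.1
clock: 12.1
ee_pos: [0.4836, 0.0456, 0.1178]
ee_rot: [-3.141, 0.086, 2.743]
ft_force: [2.2, -1.0, -0.4]
finger_gap: 0.189
gripper_force: 60.3
[ 0.0297256  -0.07287354  0.05581781] [ 2.23485337 -1.00443638 -0.39707855] [0.48364973 0.04557387 0.1177902 ]
lugs [ 0.61453356 -0.00954791  0.16577842] yaw -22.84946164594477
```

The wrist moment has dropped from about 0.5 to 0.07 N m, so the ledges carry the pot. I release and retreat along the fingers.

```bash
python3 -m handwheel '[[0.3,0,0,0,0,0,0],[0.4,0,0,0,0,0,0],[0.6,0,0,0,0,0,0],[0.6,0,0,0,0,0,0],[0.6,0,0,0,0,0,0]]'
python3 -m handwheel '[[0.6,0,0,-0.01,0,0,0],[0.6,0,0,-0.02,0,0,0],[0.6,0,0,-0.03,0,0,0],[0.6,0,0,-0.03,0,0,0],[0.6,0.02,0,-0.03,0,0,0],[0.6,0.04,0,-0.01,0,0,0],[0.6,0.04,0,0,0,0,0],[0.6,0.02,0,0,0,0,0],[0.6,0,0,0,0,0,0],[0.6,0,0,0,0,0,0]]'
python3 - <<'E'
from fit import *
im=manip.capture("side");t=manip.capture("top")
s=manip.get_state()
yaw=np.radians(-22.85);u=np.array([np.cos(yaw),np.sin(yaw),0]);
x0,y0=140,150
b=cv2.resize(im[y0:y0+150,x0:x0+130,::-1],(400,461),interpolation=2);k=400/130
A=np.array([.6157,-.0104,.1-.0])
n=np.array([-u[1],u[0],0])
for z0,c in((.1,(0,255,255)),):
    q=np.array([(proj("side",A+.042*np.cos(a)*u+.042*np.sin(a)*n)-(x0,y0)+.5)*k for a in np.linspace(0,6.283,60)]).astype(int);cv2.polylines(b,[q],True,c,1)
    q=np.array([(proj("side",A+x*u+y*n+[0,0,.049])-(x0,y0)+.5)*k for x,y in((-.05,.01),(-.175,.01),(-.175,-.01),(-.05,-.01))]).astype(int);cv2.polylines(b,[q],True,(0,0,255),1)
a=cv2.resize(t[100:250,190:320,::-1],(400,461),interpolation=2)
cv2.imwrite("pics/crop7.png",cv2.convertScaleAbs(np.hstack([b,a]),alpha=1.5))
E
```

```text
clock: 12.65
ee_pos: [0.4836, 0.0456, 0.1177]
ee_rot: [-3.141, 0.086, 2.743]
ft_force: [0.5, -0.6, -0.3]
finger_gap: 0.604
gripper_force: 0.0
clock: 13.65
ee_pos: [0.3632, 0.0966, 0.2379]
ee_rot: [3.14, 0.086, 2.744]
ft_force: [0.6, -0.2, 0.9]
finger_gap: 0.603
gripper_force: 0.0
```

View pics/crop7.png

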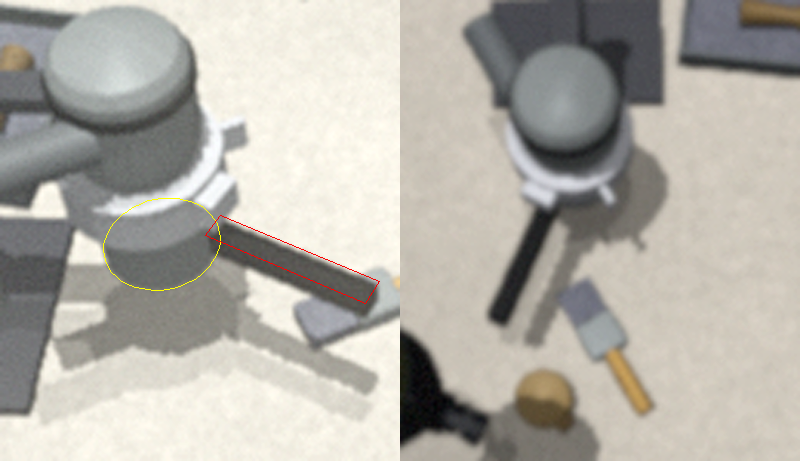

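The pot hangs level in the collar: the handle lies from (215,235) to (365,300) in the side crop, on the predicted outline, and under the boss in the top view. The gripper is clear, so I hand in.

```bash
python3 -c "from plant import manip; print(manip.job_done())"
```

```text
the job is handed in; nothing more can be done
None
```

I handed the job in at about 14 s: the steel pot hangs level from its lugs in the collar, turned about 54° clockwise and about 2° short of the stop, the dipper was never touched, and the gripper is clear; no verdict came back.

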